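# Hang up the headset and take the cordless phone to speaker

### The arm

A 6-joint arm with a two-finger parallel gripper is mounted at the origin on the work surface. World frame = base frame: x ahead of the robot, y to its left, z up, the work surface at z = 0. Lengths are in m, angles in rad, forces in N, time in s.
With the tool pointing down it reaches from about 0.4 to 0.825 m from the base axis. Payload 7 kg.
Tool frame: the origin (TCP) lies midway between the tips of the shut fingers; the grasp point (between the pads) lies arm.hold_point_z behind it (arm.hold_point_z is the distance from the TCP to the grasp point, in m); z points along the fingers, y is the line along which they close (so a half turn about z gives the same grasp; the last joint's range is limited). The gripper opens to 88 mm and grips with 3 to 60 N. Pads are 19 mm wide; open, the fingers measure 130 mm over their backs; the gripper's body (78 mm by 193 mm) begins 47 mm behind the grasp point.
Start: joints at [1.458, 0.359, 0.012, 0, -1.224, -0.288], TCP at [0.263, 0.621, 0.227] pointing down, gripper open.
Joint ranges: [-3.07, 3.07], [-1.43, 2.12], [-1.02, 1.25], [-3.03, 1.67], [-3.05, -0], [-3.03, 3.03]. Speed limits (rad/s): [2.39, 2.39, 3.01, 3.14, 3.14, 3.14].

### API

Orientations are given as [roll, pitch, yaw] about the fixed x, y, z axes, in that order (R = Rz(yaw) Ry(pitch) Rx(roll)).
In Python, from station import arm gives the robot as it stands.
- The arm moves only by the shell command python3 -m crank 'ROWS' [OPENING] [FORCE]. ROWS is JSON, a list that holds one entry, the list of rows, each a list of 4 numbers: the shift along the tool's x, y, z in units of 25 mm (1.0 is 25 mm), then the turn about the tool's z in units of 5 degrees (1.0 is 5 degrees). A call has 1 to 12 rows; each row is the pose to reach, as a shift and turn from the pose commanded when the call began, along the tool's axes at that moment; what a row does not reach only later rows make up. A row lasts 1/8 s, in which the tool goes at most 62.5 mm and 10.7 degrees, less where a joint would pass 70% of its speed; a pose out of reach is approached as far as the arm can. A call with a gripper value outside its range is refused whole. OPENING is the closure, from 0 (fully open) to 1 (shut), set as the call begins (- or left out, the last holds). The fingers move at their own pace and stop on an object; FORCE is the grip in N (left out, the last holds). Time passes only in rows, so rows that repeat a pose let the fingers close. It gives the time, the measured TCP pose, the force, the opening and the grip force at its end, in the units of the state.
- arm.get_state(): the state, without advancing time (a new reading comes with each control period).
- arm.grab_frame(name): name is "side" or "top"; returns (picture, depth): 400x640x3 uint8, red, green, blue; 400x640 float32, m along the optical axis (not along the pixel's ray), 0 where there is no reading.
- arm.get_calibration(name): a dict with "mtx" (3x3 intrinsics, pixels), "R" (3x3) and "t" (3): a world point X has camera coordinates R X + t. Camera axes: x right, y down, z forward; pixel columns grow to the right and rows downward; lengths in m; the calibration is good to about 2 mm. A picture is of the moment at which its call begins. get_calibration takes no time and is no camera call.
- arm.job_done(): hands the job in; it is judged then, once.
Trained networks look in the newest picture that a camera, given by its name, has taken for a name from the list of things; names that differ only in an ending like _2 or _b are one class to them, and where a whole thing is asked for, a point or a joint stands for the part that bears it (a point fixed in the world has none). Each returns a list of dicts, best first, with "score" (0 to 1); they miss things now and then, are a little off and sometimes report something else, mostly with a low value. They report only what shows in the picture. A call takes as long as a camera call. They do not tell look-alikes from the thing itself.
- arm.recognise(thing, camera): "extent" ([left, top, width, height] in pixels, round what is visible of it).
- arm.trace(thing, camera): "mask" (400x640 bool, what is visible of it) and "extent" ([left, top, width, height] in pixels, round what is visible of it).
The state is a dict: "t": time; "q": joint angles; "qd": joint speeds; "joint_efforts": joint torques, N m; "eef_pos": TCP position; "ee_rot": TCP orientation; "force": force on the tool from outside, world axes, zero at the start; "moment": the same for the moment, N m; "width": finger opening in m; "gripper_force": force on a finger pad.
Only numpy, scipy, OpenCV 4.12 (cv2) and the standard library are available. Lean on these libraries where they do the work, as an engineer would, in place of code of your own. Each camera call takes 0.05 s, during which the arm holds its last target. There are 200 camera calls.

### The job

The call is moving from the headset to the cordless phone: hang the headset by its headband on the hook of its stand and let go, then draw the phone's handset out of its charging cradle and turn it to lie level in the gripper with its keypad facing up, as for talking on the speaker. Finish while still holding the handset like that, still and clear of everything, at least 15 cm above the desk, and the headset left hanging. Do not drop either of them, and leave the mug, the mouse and the notebook where they are.

Things in the scene. Friction and masses are not known exactly. Their poses are not given: they have to be found in the camera images.
- headset: Rigid over-ear headset, black cups, about 0.24 kg, 185 wide x 62 deep x 183 mm high, standing on its cups. Origin: midway between the cups' undersides, on the desk. z up through the headband, y ear to ear, x front to back (both ways alike). The arch is open along x: 88 mm clear between the cushions (up to 73 mm high), 140 mm across the band above. A thin boom stands along the +y cup.
- headband (a point): Middle of the underside of the headband's padded top, which rests on the hook: 165 mm above the headset's origin, axes alike. The padded top is 18 mm thick (its upper face 183 mm above the origin), 32 mm deep along x with flat front and back faces, level over the middle 28 mm of y, then curving down.
- stand: Fixed headset stand: steel disc 120 mm across, 10 mm thick; a 10 mm round rod rises 47 mm behind (+x of) its centre and bends forward into a level arm that runs to its -x, with an upturned tip. Origin: centre of the disc's underside, on the desk; z up. Place and heading vary.
- hook (a point): Top of the stand's arm, midway along it, 235 mm above the desk; axes as the stand's, -x along the arm towards its upturned tip. The arm, a 10 mm round rod, is level from 42 mm behind (+x) to 42 mm ahead (-x) of this point; the tip ends 58 mm ahead, 13 mm higher than this point. Nothing behind the arm stands higher than it.
- handset: Cordless phone handset, grey, 166 x 50 x 24 mm, 0.14 kg (the mass varies). Origin: its middle. x runs along its length to the earpiece end, y across its width, z out of the face with display and keypad. At the start it sits foot down in the cradle, leaning back 40 deg from upright.
- cradle: Fixed black charging cradle, foot 104 x 78 mm, 65 mm high. Origin: on the desk, 14 mm nearer its front (-x) than the foot's middle; z up. The keypad faces its front. The handset slides in and out along its own length with 1.5 to 2 mm play; its foot end is enclosed at the sides for 30 mm of its length, in front for 20 mm, behind for 58 mm; the rest is free. Place and heading vary.
- mug: White mug, 82 mm across and 95 mm high with a handle, bystander. Origin: centre of its underside.
- mouse: Black computer mouse, 100 x 60 x 34 mm, bystander. Origin: centre of its underside.
- notebook: Closed blue pocket notebook, 105 x 148 x 12 mm, bystander. Origin: centre of its underside.
Things that resemble listed ones, but are neither listed nor needed, are in the scene too. What is meant by the handset is not blue, orange or yellow, and is the larger of those in its own colour.

How it is judged:
By the outcome, as a careful person would: the job done as asked, in the order asked, and still so for the second after the job is handed in, while the arm keeps its last pose, push and grip.
It also fails if it takes over 72 s, if anything falls off the work surface, if the arm or the gripper's body presses on something with over 40 N, if the wrist force passes 120 N, or if a joint passes its speed limit or range.

## Working session

There is one attempt and no reset: what is moved stays moved. The work goes in short steps, Python scripts to look and compute and a shell command to move; the robot and the scene stay as the last step left them, time stands still between calls to the robot, and variables do not carry over. Pictures are saved under pics/ and viewed, at most 10 in all, crops included, and the job is handed in when it is done.

```bash
ls; mkdir -p pics
python3 - <<'E'
from station import arm
import cv2,numpy as np
print(arm.get_state(), arm.hold_point_z)
for c in("side","top"):
    p,d=arm.grab_frame(c); cv2.imwrite(f"pics/{c}0.png",p[:,:,::-1]); np.save(f"d_{c}.npy",d)
    k=arm.get_calibration(c); print(c,np.round(k["mtx"],1).tolist(),np.round(-k["R"].T@k["t"],3),np.round(k["R"][2],2))
    for th in("headset","stand","handset","cradle","mug","mouse","notebook"):
        print(th,[(round(r["score"],2),[int(v) for v in r["extent"]]) for r in arm.recognise(th,c)][:4])
E
```

```text
pics
{'t': 0.0, 'q': array([ 1.45808951e+00,  3.59387593e-01,  1.10531932e-02, -3.40821350e-04,
       -1.22411389e+00, -2.88095629e-01]), 'qd': array([-2.49314579e-04, -5.41880672e-04,  1.60891749e-03, -6.83512572e-05,
       -2.35961142e-04,  2.45550571e-03]), 'joint_efforts': array([ 1.81686799e-03, -5.82721066e+01,  2.93052292e+01,  6.99724495e+00,
        6.83402453e-03, -1.74524512e-04]), 'eef_pos': array([0.26319526, 0.621033  , 0.22562146]), 'ee_rot': array([ 3.13991773e+00, -1.62223410e-04, -4.00918377e-01]), 'force': array([0.30360523, 0.11939463, 0.07677127]), 'moment': array([-0.00215294, -0.0053253 ,  0.0122692 ]), 'gripper_force': 0.0, 'width': 0.08750544103666509} 0.0188
side [[378.7, 0.0, 324.2], [0.0, 378.7, 197.9], [0.0, 0.0, 1.0]] [ 0.461 -0.714  0.895] [ 0.09  0.76 -0.64]
headset [(0.97, [278, 236, 32, 79]), (0.18, [315, 279, 59, 88])]
stand [(0.82, [315, 278, 59, 87])]
handset [(0.9, [339, 184, 33, 31]), (0.84, [300, 151, 36, 23]), (0.77, [313, 178, 18, 24]), (0.74, [355, 170, 25, 29])]
cradle [(0.84, [322, 202, 37, 26])]
mug [(0.64, [377, 229, 35, 46])]
mouse [(0.64, [247, 214, 29, 14])]
notebook [(0.57, [228, 335, 57, 64])]
top [[448.5, 0.0, 324.4], [0.0, 448.5, 199.5], [0.0, 0.0, 1.0]] [0.468 0.157 1.524] [ 0.07 -0.   -1.  ]
headset [(0.62, [357, 217, 60, 32])]
stand [(0.74, [418, 182, 44, 45])]
handset [(0.85, [295, 148, 23, 40]), (0.81, [331, 187, 33, 9]), (0.78, [235, 131, 49, 25]), (0.73, [183, 171, 37, 44])]
cradle [(0.71, [293, 169, 24, 30])]
mug [(0.73, [349, 130, 36, 26])]
mouse [(0.96, [289, 246, 22, 31]), (0.19, [291, 171, 28, 31])]
notebook []
```

View pics/side0.png

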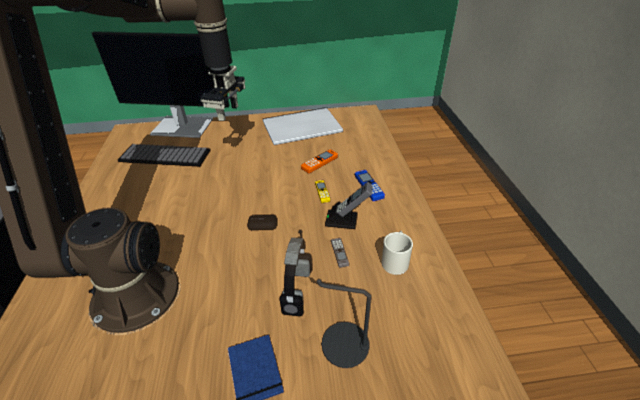

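View pics/top0.png

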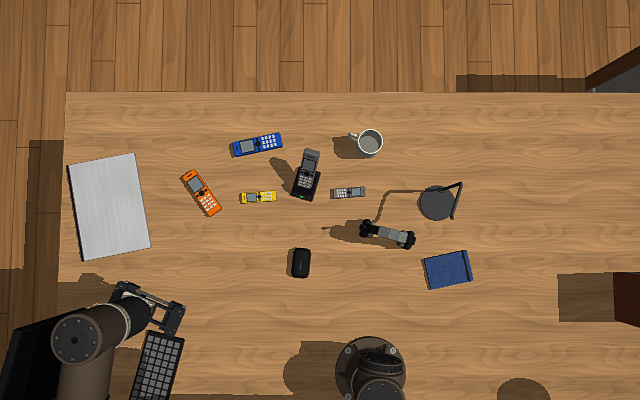

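Side view: headset at (293,275), stand disc (345,345) with the arm from (368,293) to (313,281), and the grey handset in its cradle at (350,205). The small grey look-alike lies at (340,252). The top view agrees: headset (388,235), disc (437,203), cradle (306,180). The tool can only yaw, so I'll tip the handset level on the desk. Next I measure with depth.

```bash
cat > h.py <<'E'
from station import arm
import numpy as np,cv2
def cloud(c,d,mask=None):
    k=arm.get_calibration(c); v,u=np.nonzero((d>0)&(mask if mask is not None else True))
    z=d[v,u]; P=np.linalg.inv(k["mtx"])@np.vstack([u*z,v*z,z])
    return (k["R"].T@(P-k["t"][:,None])).T
def box(d,e,m=6):
    M=np.zeros(d.shape,bool); l,t,w,h=[int(x) for x in e]; M[max(t-m,0):t+h+m,max(l-m,0):l+w+m]=True; return M
def pca(P):
    c=P.mean(0); w,v=np.linalg.eigh(np.cov((P-c).T)); return c,np.sqrt(w[::-1]),v[:,::-1].T
E
python3 - <<'E'
from h import *
np.set_printoptions(precision=3,suppress=True)
E={"side":{"headset":[278,236,32,79],"stand":[310,275,65,92],"handset":[339,184,33,31]},
"top":{"headset":[357,217,60,32],"stand":[416,178,50,50],"handset":[295,148,23,40]}}
for c in E:
    d=np.load(f"d_{c}.npy")
    P=cloud(c,d,box(d,E[c]["headset"]));
    b=P[(P[:,2]>.165)&(P[:,2]<.2)]; r=cv2.minAreaRect(b[:,:2].astype(np.float32)); print(c,"band",len(b),b.min(0),b.max(0),r,pca(b[:,:2]))
    b=P[(P[:,2]>.02)&(P[:,2]<.2)]; print(" all",len(b),b.min(0),b.max(0),cv2.minAreaRect(b[:,:2].astype(np.float32)))
    P=cloud(c,d,box(d,E[c]["stand"],2))
    b=P[(P[:,2]>.222)&(P[:,2]<.26)]; print(" arm",len(b),b.min(0),b.max(0),pca(b[:,:2]))
    b=P[(P[:,2]>.006)&(P[:,2]<.016)]; print(" disc",len(b),cv2.minEnclosingCircle(b[:,:2].astype(np.float32)),b.mean(0))
    for th in ("handset","cradle"):
        ms=arm.trace(th,c)
        for r in ms[:5]:
            e=r["extent"]
            if th=="handset" and abs(e[0]-E[c]["handset"][0])>8: continue
            Q=cloud(c,d,cv2.erode(r["mask"].astype(np.uint8),np.ones((2,2)))>0); Q=Q[Q[:,2]>.01]
            print(" ",th,r["score"],len(Q),Q.min(0),Q.max(0),"\n",pca(Q))
E
```

```text
side band 373 [ 0.432 -0.103  0.165] [ 0.483 -0.009  0.186] ((0.4583528935909271, -0.05527469515800476), (0.09245450049638748, 0.03239636495709419), 73.56306457519531) (array([ 0.457, -0.064]), array([0.025, 0.009]), array([[ 0.288,  0.958],
       [-0.958,  0.288]]))
 all 1532 [ 0.409 -0.143  0.02 ] [0.508 0.036 0.186] ((0.46851861476898193, -0.05526294559240341), (0.1819189488887787, 0.06135650724172592), 67.2373046875)
 arm 268 [ 0.502 -0.252  0.222] [ 0.61  -0.21   0.248] (array([ 0.554, -0.232]), array([0.033, 0.002]), array([[-0.948,  0.318],
       [-0.318, -0.948]]))
 disc 1640 ((0.542056143283844, -0.14806920289993286), 0.14769001305103302) [ 0.561 -0.236  0.01 ]
  handset 0.64 458 [0.615 0.164 0.023] [0.762 0.331 0.162] 
 (array([0.668, 0.189, 0.11 ]), array([0.043, 0.015, 0.008]), array([[-0.637,  0.157, -0.755],
       [ 0.248,  0.969, -0.008],
       [ 0.73 , -0.192, -0.656]]))
  handset 0.55 254 [0.581 0.01  0.011] [0.617 0.115 0.02 ] 
 (array([0.599, 0.059, 0.016]), array([0.031, 0.009, 0.002]), array([[-0.075,  0.997,  0.013],
       [ 0.997,  0.075, -0.01 ],
       [
[... 903 characters left out ...]
652725) [ 0.563 -0.23   0.01 ]
  handset 0.75 503 [0.609 0.171 0.034] [0.722 0.235 0.162] 
 (array([0.663, 0.203, 0.107]), array([0.046, 0.013, 0.004]), array([[-0.628,  0.158, -0.762],
       [ 0.244,  0.97 ,  0.   ],
       [ 0.739, -0.186, -0.648]]))
  cradle 0.81 285 [0.572 0.169 0.01 ] [0.667 0.26  0.061] 
 (array([0.607, 0.213, 0.032]), array([0.028, 0.02 , 0.014]), array([[-0.508,  0.861, -0.031],
       [-0.661, -0.413, -0.627],
       [ 0.553,  0.298, -0.778]]))
  cradle 0.74 341 [ 0.716 -0.035  0.01 ] [0.796 0.07  0.101] 
 (array([0.758, 0.009, 0.058]), array([0.031, 0.029, 0.024]), array([[ 0.744, -0.12 , -0.657],
       [ 0.102,  0.993, -0.065],
       [-0.66 ,  0.019, -0.751]]))
```

```bash
python3 -m crank '[[[17.7,21.7,-0.8,16.4],[17.7,21.7,-0.8,16.4],[17.7,21.7,-0.8,16.4],[17.7,21.7,-0.8,16.4],[17.7,21.7,-0.8,16.4],[17.7,21.7,-0.8,16.4],[17.7,21.7,-0.8,16.4],[17.7,21.7,-0.8,16.4],[17.7,21.7,-0.8,16.4],[17.7,21.7,-0.8,16.4],[17.7,21.7,-0.8,16.4],[17.7,21.7,-0.8,16.4]]]' 0
```

```text
t: 2.5
eef_pos: [0.4594, -0.0539, 0.2467]
ee_rot: [-3.141, -0.0, -1.837]
force: [-1.0, 0.3, -0.6]
width: 0.0875
gripper_force: 0.0
```

```bash
python3 -m crank '[[[0,0,1,0],[0,0,2,0],[0,0,2.6,0],[0,0,3,0],[0,0,3,0]]]'
python3 - <<'E'
from h import *
p,d=arm.grab_frame("side"); cv2.imwrite("pics/s1.png",cv2.resize(p[200:340,220:420,::-1],None,fx=4,fy=4)); print(arm.get_state()["eef_pos"])
E
```

```text
t: 3.12
eef_pos: [0.459, -0.0504, 0.1713]
ee_rot: [3.141, -0.0, -1.831]
force: [-0.4, -0.3, 0.8]
width: 0.0876
gripper_force: 0.0
[ 0.45940191 -0.05045462  0.17190782]
```

View pics/s1.png

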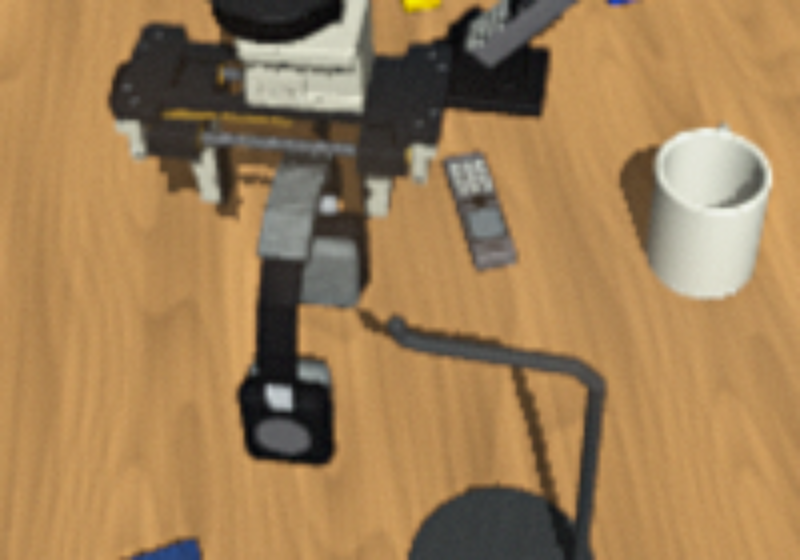

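The fingers, at crop (205,180) and (378,195), straddle the band top at (295,190). I'll close now.

```bash
python3 -m crank '[[[0,0,0,0],[0,0,0,0],[0,0,0,0],[0,0,0,0],[0,0,0,0],[0,0,0,0],[0,0,0,0],[0,0,0,0]]]' 1 40
```

```text
t: 4.18
eef_pos: [0.459, -0.0507, 0.1715]
ee_rot: [3.141, -0.0, -1.832]
force: [-1.2, 0.7, 0.9]
width: 0.0317
gripper_force: 40.0
```

```bash
python3 -m crank '[[[0,0,-0.5,0],[0,0,-1.5,0],[0,0,-2.7,0],[0,0,-3.7,0],[0.6,-0.2,-4,0.2],[1.7,-0.4,-4,0.4],[3,-0.8,-4,0.75],[4.3,-1.1,-4,0.75],[5.3,-1.3,-4,0.75],[5.7,-1.4,-4,0.75],[5.7,-1.4,-4,0.75]]]'
python3 - <<'E'
from h import *
np.set_printoptions(precision=4,suppress=True)
s=arm.get_state(); print(s["eef_pos"],s["ee_rot"],s["width"])
for c in("side","top"):
    p,d=arm.grab_frame(c); cv2.imwrite(f"pics/{c}2.png",cv2.resize(p[200:340,220:420,::-1],None,fx=4,fy=4)) 
    P=cloud(c,d); 
    # stand arm: heights .222-.24 beyond the tip
    b=P[(P[:,2]>.225)&(P[:,2]<.240)&(P[:,0]>.50)&(P[:,0]<.62)&(P[:,1]<-.19)&(P[:,1]>-.27)]
    print(c,len(b),b.min(0),b.max(0),pca(b[:,:2]))
    b=P[(P[:,2]>.240)&(P[:,2]<.255)&(P[:,0]>.49)&(P[:,0]<.53)&(P[:,1]<-.19)&(P[:,1]>-.25)]; print(" tip",len(b),b.mean(0) if len(b) else 0)
    b=P[(P[:,2]>.004)&(P[:,2]<.014)&(P[:,0]>.45)&(P[:,0]<.64)&(P[:,1]<-.15)&(P[:,1]>-.33)];print(" disc",len(b),b.mean(0),b.min(0),b.max(0))
E
```

```text
t: 5.55
eef_pos: [0.4557, -0.198, 0.271]
ee_rot: [3.14, -0.0, -1.899]
force: [0.7, 0.4, -3.1]
width: 0.0321
gripper_force: 40.0
[ 0.4557 -0.198   0.271 ] [ 3.1405 -0.     -1.8993] 0.03207225253003325
side 239 [ 0.5036 -0.2508  0.2251] [ 0.6079 -0.2123  0.2398] (array([ 0.5567, -0.233 ]), array([0.0305, 0.0025]), array([[-0.9488,  0.316 ],
       [-0.316 , -0.9488]]))
 tip 20 [ 0.5062 -0.2153  0.2449]
 disc 1653 [ 0.5603 -0.237   0.0099] [ 0.4546 -0.3275  0.004 ] [ 0.6387 -0.156   0.014 ]
top 67 [ 0.5225 -0.2493  0.2253] [ 0.6075 -0.2132  0.2397] (array([ 0.5705, -0.2327]), array([0.0286, 0.0025]), array([[-0.9343,  0.3564],
       [-0.3564, -0.9343]]))
 tip 0 0
 disc 678 [ 0.5759 -0.2292  0.0088] [ 0.5319 -0.3248  0.004 ] [ 0.6379 -0.1531  0.014 ]
```

View pics/side2.png

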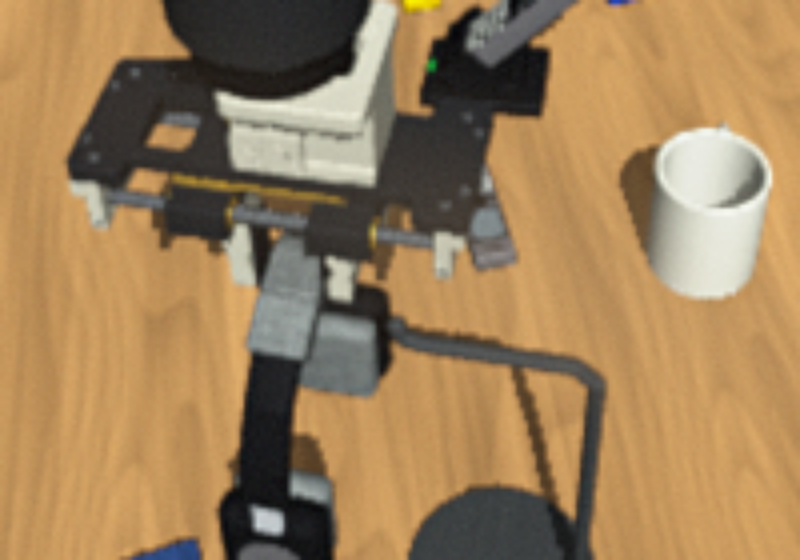

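```bash
python3 -m crank '[[[0,-0.6,0,0],[0,-1.6,0,0],[0,-2.6,0,0],[0,-3.5,0,0],[-0.1,-4.1,0,0],[-0.1,-4.25,0,0],[-0.1,-4.25,0.4,0],[-0.1,-4.25,0.8,0],[-0.1,-4.25,1,0],[-0.1,-4.25,1,0]]]'
python3 - <<'E'
from h import *
p,d=arm.grab_frame("side"); cv2.imwrite("pics/s3.png",cv2.resize(p[200:340,240:440,::-1],None,fx=4,fy=4))
E
```

```text
t: 6.9
eef_pos: [0.5571, -0.229, 0.2462]
ee_rot: [3.141, -0.0, -1.897]
force: [-0.4, 0.4, -2.5]
width: 0.0316
gripper_force: 40.0
```

View pics/s3.png

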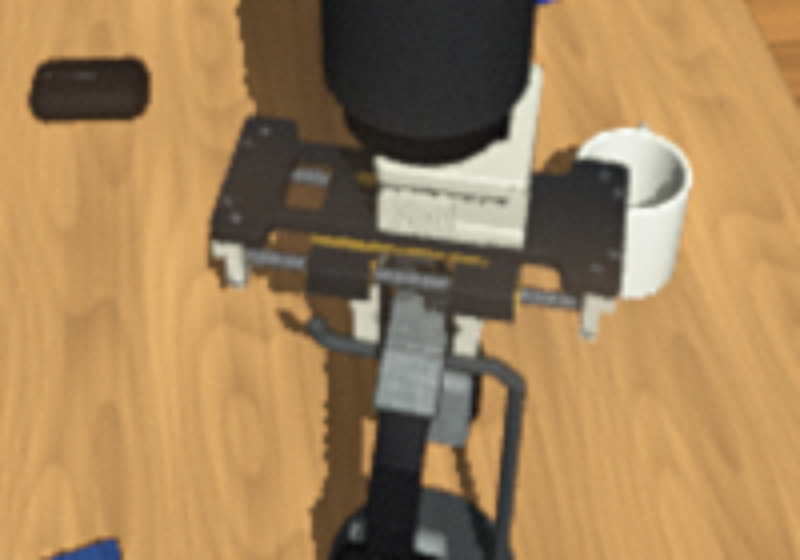

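The band sits over the arm, with the tip at crop (320,330) in front and the bend at (515,375) behind. I'll lower to contact.

```bash
python3 -m crank '[[[0,0,0.1,0],[0,0,0.2,0],[0,0,0.2,0]]]'
```

```text
t: 7.32
eef_pos: [0.5576, -0.2291, 0.2415]
ee_rot: [-3.142, -0.0, -1.897]
force: [-0.5, 0.6, -3.7]
width: 0.032
gripper_force: 40.0
```

```bash
python3 -m crank '[[[0,0,0.06,0],[0,0,0.06,0]]]'; python3 -m crank '[[[0,0,0.06,0],[0,0,0.06,0]]]'
```

```text
t: 7.58
eef_pos: [0.5577, -0.2292, 0.2413]
ee_rot: [-3.14, -0.0, -1.897]
force: [-2.7, 2.6, 5.1]
width: 0.0319
gripper_force: 40.0
t: 7.82
eef_pos: [0.5577, -0.2292, 0.2412]
ee_rot: [-3.139, -0.0, -1.897]
force: [-5.7, 4.9, 13.0]
width: 0.0314
gripper_force: 40.0
```

```bash
python3 -m crank '[[[0,0,-0.1,0],[0,0,-0.1,0],[0,0,-0.1,0],[0,0,-0.1,0],[0,0,-0.1,0]]]' 0.45; python3 -m crank '[[[0,0,-0.2,0],[0,0,-0.6,0],[0,0,-1.2,0],[0,0,-2,0],[0,0,-3,0],[0,0,-3,0]]]'
python3 - <<'E'
from h import *
p,d=arm.grab_frame("side"); cv2.imwrite("pics/s4.png",cv2.resize(p[180:380,220:460,::-1],None,fx=3,fy=3))
E
```

```text
t: 8.45
eef_pos: [0.5576, -0.2291, 0.2408]
ee_rot: [3.141, -0.0, -1.897]
force: [-0.0, -0.2, -0.5]
width: 0.0476
gripper_force: 0.0
t: 9.2
eef_pos: [0.5587, -0.2295, 0.3195]
ee_rot: [-3.137, 0.0, -1.897]
force: [-0.2, -0.5, -0.0]
width: 0.0482
gripper_force: 0.0
```

View pics/s4.png

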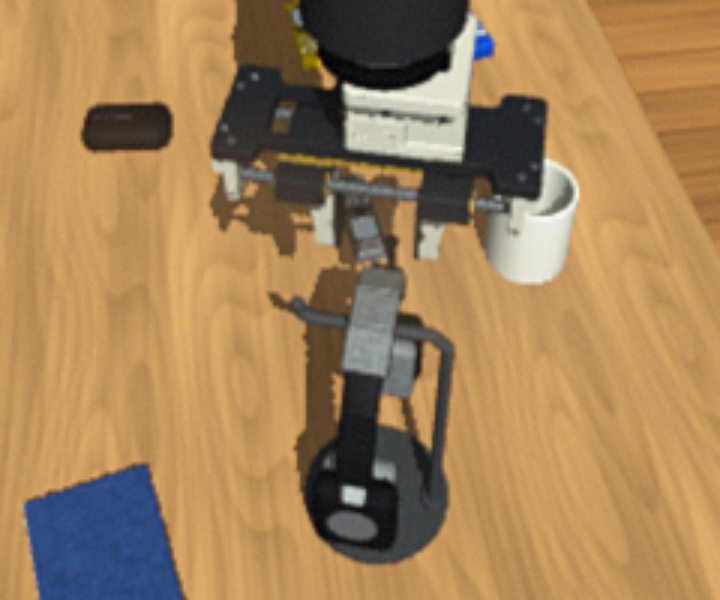

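The headset hangs on the hook, with the band at crop (370,320) over the arm and both cups clear. Next I get the handset geometry from the saved depth.

Run:
```python
from h import *
np.set_printoptions(precision=4,suppress=True)
a=np.deg2rad(-14.0); hx=np.array([np.cos(a),np.sin(a),0]); s,c=np.sin(np.deg2rad(40)),np.cos(np.deg2rad(40))
u=s*hx+[0,0,c]; n=-c*hx+[0,0,s]; v=np.cross(n,u)
for cam,e in(("top",[295,148,23,40]),("side",[339,184,33,31])):
    d=np.load(f"d_{cam}.npy"); P=cloud(cam,d,box(d,e,3)); P=P[(P[:,2]>.085)&(P[:,2]<.2)&(P[:,0]>.6)]
    A=P@np.array([u,v,n]).T
    for i in range(3): print(cam,"uvn"[i],len(A),np.percentile(A[:,i],[0,2,10,50,90,98,100]))
    f=A[A[:,2]>np.percentile(A[:,2],95)-.006]; print(" front v",np.percentile(f[:,1],[1,5,50,95,99]),"slope",pca(P[A[:,2]>np.percentile(A[:,2],90)-.006])[2][2])
    M=np.array([np.percentile(A[:,0],99)-.083,(np.percentile(f[:,1],3)+np.percentile(f[:,1],97))/2,np.percentile(A[:,2],80)-.012])
    print(" M",M@np.array([u,v,n]), "grasp", (M+[.035,0,0])@np.array([u,v,n]))
```

```text
top u 437 [0.4305 0.4361 0.4465 0.4937 0.5315 0.5344 0.5366]
top v 437 [0.3327 0.3343 0.3381 0.358  0.3778 0.3822 0.3838]
top n 437 [-0.4106 -0.4032 -0.3936 -0.3862 -0.3827 -0.3811 -0.3788]
 front v [0.3349 0.3372 0.3571 0.3795 0.3821] slope [ 0.7376 -0.1928 -0.6472]
 M [0.663  0.2043 0.0918] grasp [0.6849 0.1989 0.1186]
side u 371 [0.4344 0.4387 0.4491 0.4932 0.5322 0.5341 0.5365]
side v 371 [0.3275 0.3302 0.3321 0.3405 0.3714 0.3781 0.3804]
side n 371 [-0.408  -0.4053 -0.4018 -0.3865 -0.3839 -0.3827 -0.3812]
 front v [0.3312 0.3329 0.3511 0.3765 0.3798] slope [ 0.7401 -0.1656 -0.6518]
 M [0.6621 0.2006 0.0911] grasp [0.684  0.1951 0.1179]
```

```bash
python3 -m crank '[[[-17.8,0.6,0,-18.9],[-17.8,0.6,0,-18.9],[-17.8,0.6,0,-18.9],[-17.8,0.6,0,-18.9],[-17.8,0.6,0,-18.9],[-17.8,0.6,0,-18.9],[-17.8,0.6,0,-18.9],[-17.8,0.6,2,-18.9],[-17.8,0.6,4,-18.9],[-17.8,0.6,4,-18.9],[-17.8,0.6,4,-18.9],[-17.8,0.6,4,-18.9]]]' 0
```

```text
t: 10.75
eef_pos: [0.6874, 0.1973, 0.2192]
ee_rot: [-3.139, -0.003, -0.25]
force: [-0.5, 0.1, 1.7]
width: 0.088
gripper_force: 0.0
```

```bash
python3 -m crank '[[[0,0,1,0],[0,0,2,0],[0,0,3,0],[0,0,4,0],[0,0,4.4,0],[0,0,4.6,0],[0,0,4.6,0]]]'
python3 - <<'E'
from h import *
p,d=arm.grab_frame("side"); cv2.imwrite("pics/s5.png",cv2.resize(p[110:250,270:450,::-1],None,fx=4,fy=4)); print(arm.get_state()["eef_pos"])
E
```

```text
t: 11.62
eef_pos: [0.6867, 0.1973, 0.1021]
ee_rot: [-3.141, -0.001, -0.248]
force: [0.0, 0.3, -0.3]
width: 0.0877
gripper_force: 0.0
[0.68675566 0.1974131  0.10224312]
```

View pics/s5.png

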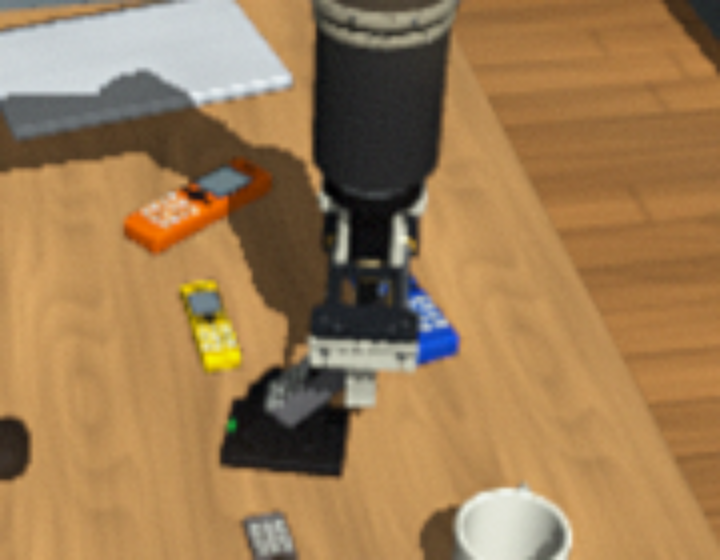

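The near finger, at crop (360,385), is beside the handset's upper part, and there is no contact force. I'll close and draw it out along its length.

```bash
python3 -m crank '[[[0,0,0,0],[0,0,0,0],[0,0,0,0],[0,0,0,0],[0,0,0,0],[0,0,0,0]]]' 1 40; python3 -m crank '[[[0.13,0,-0.15,0],[0.26,0,-0.31,0],[0.45,0,-0.54,0],[0.64,0,-0.77,0]]]'
```

```text
t: 12.42
eef_pos: [0.6863, 0.1973, 0.1011]
ee_rot: [-3.141, -0.0, -0.248]
force: [1.2, 0.6, 0.1]
width: 0.0502
gripper_force: 39.4
t: 12.92
eef_pos: [0.7021, 0.1931, 0.1208]
ee_rot: [3.142, -0.0, -0.248]
force: [0.7, 0.3, -1.3]
width: 0.0501
gripper_force: 39.4
```

```bash
python3 -m crank '[[[0.3,0,-0.36,0],[0.7,0,-0.83,0],[1.1,0,-1.31,0],[1.5,0,-1.79,0],[1.93,0,-2.3,0],[1.93,0,-3,0],[1.93,0,-3.4,0],[1.93,0,-3.4,0]]]'
python3 - <<'E'
from h import *
np.set_printoptions(precision=3,suppress=True)
for c in("side","top"):
    p,d=arm.grab_frame(c); cv2.imwrite(f"pics/{c}6.png",cv2.resize(p[110:310,240:450,::-1],None,fx=3,fy=3)) 
    for r in arm.trace("handset",c)[:7]:
        Q=cloud(c,d,cv2.erode(r["mask"].astype(np.uint8),np.ones((2,2)))>0); q=pca(Q)
        print(c,round(r["score"],2),len(Q),q[0],q[2][0],Q[:,2].min(),Q[:,2].max())
    for th in("mouse","mug"):
        for r in arm.trace(th,c)[:1]: Q=cloud(c,d,r["mask"]); print(th,c,Q.mean(0),Q.min(0),Q.max(0))
E
```

```text
t: 13.92
eef_pos: [0.7487, 0.1817, 0.2069]
ee_rot: [-3.14, -0.002, -0.248]
force: [0.4, -0.3, -1.2]
width: 0.0499
gripper_force: 39.4
side 0.75 276 [0.599 0.057 0.016] [-0.074  0.997  0.03 ] 0.0011647627261764993 0.02052678738266639
side 0.75 164 [0.585 0.358 0.017] [-0.081  0.996  0.04 ] 0.0009600792782915059 0.022237931370423968
side 0.6 281 [0.699 0.176 0.179] [-0.608  0.204 -0.767] 0.13501007893576414 0.22110965463382828
side 0.53 231 [0.764 0.349 0.023] [-0.235  0.972  0.003] 0.0029872370816634575 0.18736892577202885
mouse side [0.364 0.217 0.028] [ 0.313  0.191 -0.001] [0.413 0.256 0.039]
mug side [ 0.756 -0.003  0.058] [ 0.716 -0.039 -0.003] [0.811 0.053 0.099]
top 0.96 623 [0.594 0.56  0.023] [-0.803 -0.597 -0.004] 0.007597480344914359 0.03731665006430818
top 0.87 262 [0.595 0.067 0.014] [-0.092  0.996 -0.016] -0.005028131355351236 0.02451673070223291
top 0.86 372 [0.697 0.193 0.179] [-0.606  0.171 -0.777] 0.1378620364018998 0.22033824385426287
top 0.51 26 [0.756 0.31  0.022] [-0.38   0.925  0.019] 0.016696065421447224 0.027517267399703917
mug top [0.763 0.006 0.038] [ 0.717 -0.035 -0.006] [0.819 0.067 0.1  ]
```

View pics/side6.png

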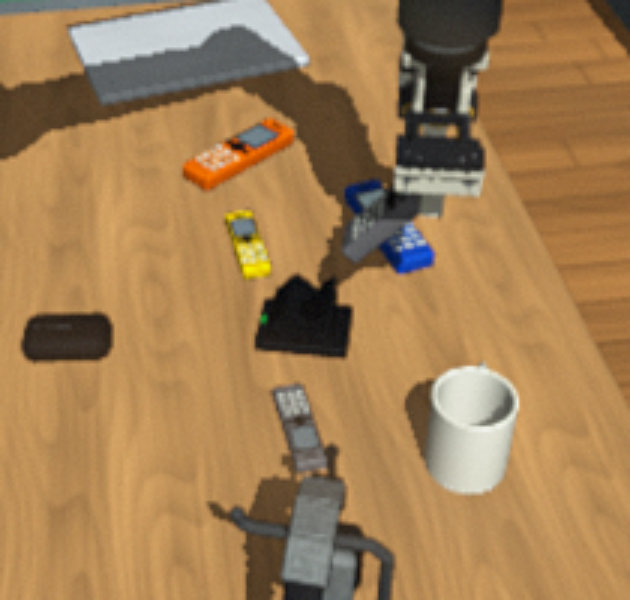

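The handset is out at the 50° tilt, seen at crop (380,225). The strip near (0.48, 0.03) between the mouse and the stand is free, so I'll tip it down on its back there.

```bash
python3 -m crank '[[[-0.4,0.4,0,0.7],[-1.2,1.1,0,2],[-2.2,2.1,0,3.6],[-3.2,3,0,5.2],[-4.2,4,0,6.8],[-5.2,5,0,8.4],[-6.2,6,0,10],[-7.2,6.9,0,11.6],[-8.1,7.7,0,13.2],[-8.7,8.3,0,14.5],[-8.9,8.5,0,15.1],[-8.9,8.5,0,15.2]]]'; python3 -m crank '[[[0,0,1,0],[0,0,2,0],[0,0,3,0],[0,0,4,0],[0,0,4.5,0],[0,0,4.5,0]]]'
```

```text
t: 15.82
eef_pos: [0.4803, 0.0299, 0.2057]
ee_rot: [-3.141, 0.0, -1.575]
force: [1.0, -0.1, -1.4]
width: 0.0501
gripper_force: 39.4
t: 16.58
eef_pos: [0.4805, 0.03, 0.0922]
ee_rot: [3.14, -0.001, -1.574]
force: [-0.1, 0.3, -1.6]
width: 0.0506
gripper_force: 39.4
```

Reduce the grip to 15 N and find contact.

```bash
python3 -m crank '[[[0,0,0,0],[0,0,0.2,0],[0,0,0.3,0],[0,0,0.3,0]]]' 1 15; python3 -m crank '[[[0,0,0.1,0],[0,0,0.2,0],[0,0,0.2,0]]]'
```

```text
t: 17.08
eef_pos: [0.4805, 0.03, 0.0853]
ee_rot: [3.141, -0.0, -1.575]
force: [-0.1, 0.4, -2.4]
width: 0.0505
gripper_force: 14.8
t: 17.45
eef_pos: [0.4818, 0.0295, 0.0814]
ee_rot: [-3.139, -0.001, -1.574]
force: [0.2, -6.0, 8.4]
width: 0.0501
gripper_force: 14.9
```

```bash
python3 -m crank '[[[0.33,0,0.25,0],[0.66,0,0.54,0],[0.94,0,0.85,0],[1.21,0,1.18,0],[1.43,0,1.54,0],[1.64,0,1.91,0],[1.64,0,1.91,0]]]'
python3 - <<'E'
from h import *
np.set_printoptions(precision=3,suppress=True)
p,d=arm.grab_frame("side"); cv2.imwrite("pics/s7.png",cv2.resize(p[170:320,220:420,::-1],None,fx=4,fy=4))
E
```

```text
t: 18.32
eef_pos: [0.4792, -0.0116, 0.0314]
ee_rot: [3.139, -0.001, -1.575]
force: [-0.4, -0.4, -1.1]
width: 0.0498
gripper_force: 15.0
```

View pics/s7.png

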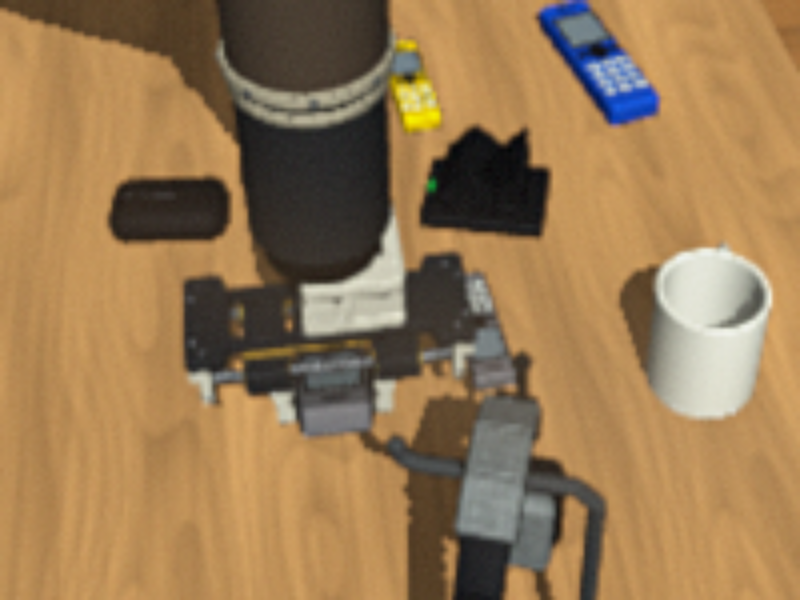

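The earpiece end, at crop (335,405), is turning down between the fingers, and the stand and mouse are clear. I'll continue down.

```bash
python3 -m crank '[[[0.14,0,0.3,0],[0.25,0,0.6,0],[0.34,0,0.9,0],[0.4,0,1.1,0],[0.4,0,1.1,0],[0.4,0,1.1,0]]]'
```

```text
t: 19.12
eef_pos: [0.4801, -0.0211, 0.005]
ee_rot: [3.141, -0.0, -1.574]
force: [-1.0, 0.2, -1.6]
width: 0.0501
gripper_force: 15.0
```

```bash
python3 -m crank '[[[0,0,0.1,0],[0,0,0.1,0],[0,0,0.1,0]]]' 1 3; python3 -m crank '[[[0,0,0,0],[0,0,0,0],[0,0,0,0],[0,0,0,0]]]' 0.37 3
python3 - <<'E'
from h import *
np.set_printoptions(precision=3,suppress=True)
for c in("side","top"):
    p,d=arm.grab_frame(c); P=cloud(c,d)
    b=P[(P[:,2]>.012)&(P[:,2]<.045)&(abs(P[:,0]-.48)<.035)&(P[:,1]>-.09)&(P[:,1]<.14)]
    for y in np.arange(-.09,.14,.015):
        s=b[(b[:,1]>=y)&(b[:,1]<y+.015)]
        if len(s): print(c,round(y,3),len(s),s.min(0),s.max(0),np.median(s[:,2]))
E
```

```text
t: 19.5
eef_pos: [0.4803, -0.021, 0.0026]
ee_rot: [3.142, -0.0, -1.575]
force: [0.5, 0.3, -0.8]
width: 0.0498
gripper_force: 3.0
t: 20.0
eef_pos: [0.4804, -0.0209, 0.0026]
ee_rot: [-3.142, 0.0, -1.575]
force: [-0.3, -0.2, 0.4]
width: 0.0552
gripper_force: 0.0
side -0.075 79 [ 0.457 -0.069  0.013] [ 0.505 -0.06   0.027] 0.02069411598903254
side -0.06 79 [ 0.458 -0.06   0.02 ] [ 0.506 -0.045  0.028] 0.023777766040087425
side -0.045 104 [ 0.445 -0.045  0.013] [ 0.515 -0.03   0.044] 0.02433720438510484
side -0.03 83 [ 0.449 -0.03   0.014] [ 0.515 -0.015  0.043] 0.024376396144693602
side -0.015 34 [ 0.458 -0.015  0.019] [ 0.505 -0.006  0.028] 0.023740519861835938
side 0.0 47 [0.457 0.001 0.02 ] [0.505 0.015 0.027] 0.024199933098087302
side 0.015 1 [0.457 0.016 0.02 ] [0.457 0.016 0.02 ] 0.020323122386331535
side 0.045 1 [0.457 0.056 0.019] [0.457 0.056 0.019] 0.018633003480655747
top 0.03 1 [0.504 0.045 0.019] [0.504 0.045 0.019] 0.019082854053328824
top 0.045 7 [0.501 0.048 0.019] [0.504 0.058 0.024] 0.021757304864268877
top 0.06 15 [0.494 0.062 0.018] [0.504 0.075 0.031] 0.02284601172137899
top 0.075 23 [0.487 0.075 0.013] [0.504 0.089 0.028] 0.02258069248454714
top 0.09 20 [0.484 0.092 0.017] [0.504 0.099 0.028] 0.022767335842442348
```

The handset lies flat: its top face is at 24 mm, from y = -0.068 to 0.099. I'll slide to its middle, grip and lift.

```bash
python3 -m crank '[[[-0.4,0,0,0],[-0.9,0,0,0],[-1.3,0,0,0],[-1.45,0,0,0],[-1.45,0,0,0]]]'; python3 -m crank '[[[0,0,0,0],[0,0,0,0],[0,0,0,0],[0,0,0,0],[0,0,0,0]]]' 1 40; python3 -m crank '[[[0,0,-0.3,0],[0,0,-1,0],[0,0,-2,0],[0,0,-3.2,0],[0,0,-4.4,0],[0,0,-5.6,0],[0,0,-6.8,0],[0,0,-8,0],[0,0,-8.7,0],[0,0,-9,0],[0,0,-9,0],[0,0,-9,0]]]'
python3 - <<'E'
from h import *
np.set_printoptions(precision=3,suppress=True)
p,d=arm.grab_frame("side"); P=cloud("side",d); cv2.imwrite("pics/s8.png",cv2.resize(p[130:350,220:440,::-1],None,fx=2.7,fy=2.7))
b=P[(P[:,2]>.2)&(P[:,2]<.265)&(abs(P[:,0]-.48)<.02)&(P[:,1]>-.09)&(P[:,1]<-.01)]; print(pca(b),b[:,2].min(),b[:,2].max()); print(arm.get_state()["qd"])
E
```

```text
t: 20.72
eef_pos: [0.4805, 0.0157, 0.0025]
ee_rot: [3.142, -0.0, -1.574]
force: [0.3, 0.1, 0.5]
width: 0.0549
gripper_force: 0.0
t: 21.35
eef_pos: [0.4804, 0.0151, 0.0025]
ee_rot: [3.141, -0.0, -1.575]
force: [0.3, 0.1, -0.2]
width: 0.0496
gripper_force: 40.0
t: 22.85
eef_pos: [0.48, 0.0152, 0.2267]
ee_rot: [3.14, -0.0, -1.575]
force: [-0.2, -0.4, -1.3]
width: 0.0497
gripper_force: 40.0
(array([ 0.48 , -0.046,  0.245]), array([0.019, 0.012, 0.005]), array([[ 0.014, -0.982, -0.19 ],
       [-1.   , -0.016,  0.01 ],
       [ 0.013, -0.19 ,  0.982]])) 0.2252120649891685 0.2513694452074617
[ 0.     0.002  0.003  0.002 -0.002  0.   ]
```

View pics/s8.png

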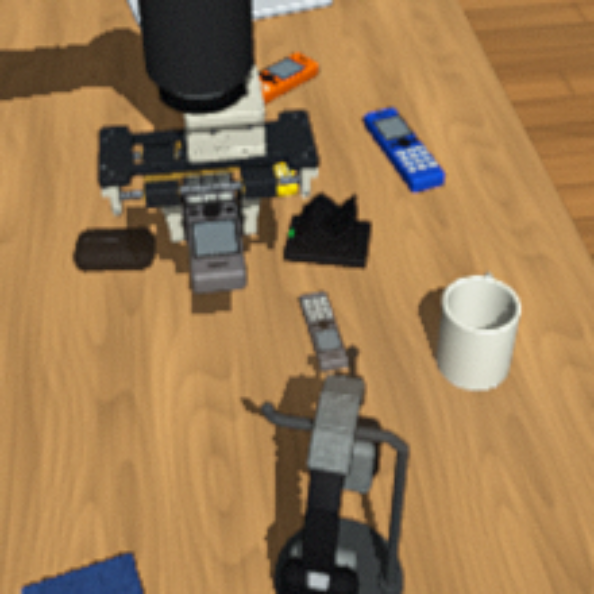

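The handset is held with its keypad up and earpiece end at crop (218,270). The headset hangs at (335,430), and the mug, mouse and notebook are untouched. One check that it's level, then I hand in if it passes.

Run:
```python
from h import *
p,d=arm.grab_frame("side"); P=cloud("side",d)
b=P[(P[:,2]>.235)&(P[:,2]<.265)&(abs(P[:,0]-.48)<.018)&(P[:,1]>-.06)&(P[:,1]<0.0)]
f=np.polyfit(b[:,1],b[:,2],1); a=np.degrees(np.arctan(f[0])); print(len(b),a,b[:,2].mean())
if abs(a)<4: print(arm.job_done())
```

```text
245 0.7449449431144298 0.2484523808199609
the job is handed in; nothing more can be done
None
```

The job is handed in: the headset hangs on its hook, and the handset is held still with its keypad up, level to within about 1° and about 22 cm above the desk; I rested it briefly on the desk and let go to get it level.

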